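Jack up the tilting inspection plate and hold it

ROBOT

A 6-joint arm with a two-finger parallel gripper is mounted at the origin on the work surface. World frame = base frame: x ahead of the robot, y to its left, z up, the work surface at z = 0. Lengths are in mm, angles in rad, forces in N, time in s.
With the tool pointing down it reaches from about 400 to 925 mm from the base axis. Payload 12.5 kg.
Tool frame: the origin (TCP) lies on the mounting face of the last link; the fingertips stand 190 mm ahead of it and the grasp point (between the pads) lies 171 mm ahead of it; z points along the fingers, y is the line along which they close (so a half turn about z gives the same grasp; the last joint's range is limited). The gripper opens to 95 mm and grips with 3 to 60 N. Pads are 20 mm wide; open, the fingers measure 119 mm over their backs; the gripper's body (75 mm by 180 mm) begins 59 mm behind the grasp point.
Start: joints at [-1.433, 0.491, 1.559, -0, 1.092, -0.106], TCP at [150.89, -606.512, 404.761] pointing down, gripper open.
Joint ranges: [-3.1, 3.1], [-0.84, 2.19], [0.05, 2.79], [-1.13, 4.28], [0.06, 2.93], [-2.69, 2.69]. Speed limits (rad/s): [2.22, 2.22, 2.79, 3.14, 3.14, 3.14].

INTERFACE

Orientations are given as [roll, pitch, yaw] about the fixed x, y, z axes, in that order (R = Rz(yaw) Ry(pitch) Rx(roll)).
In Python, from cell import * gives the robot as it stands.
- The arm moves only by the tool arm_command, never from a script. Its argument "rows" is a list that holds one entry, the list of rows, each a list of 7 numbers: the shift along the tool's x, y, z normalised to -1 to 1, where 1 is 0.15 m, then the turn, a rotation vector about the tool's x, y, z normalised to -1 to 1, where 1 is 360 degrees, then the opening, from -1 (shut) to 1 (fully open). A call has 1 to 10 rows; each row is the pose to reach, as a shift and turn from the pose commanded when the call began, along the tool's axes at that moment, turning the shorter way round; what a row does not reach only later rows make up. A row lasts 1/12 s, in which the tool goes at most 41.7 mm and 7.16 degrees, less where a joint would pass 70% of its speed; a pose out of reach is approached as far as the arm can. A call with a number of a shift or a turn outside -1 to 1 is refused whole. A call with a gripper value outside its range is refused whole. The fingers move at their own pace and stop on an object; the grip force is fixed at half the most. Time passes only in rows, so rows that repeat a pose let the fingers close. It gives the time, the measured TCP pose, the force, the opening and the grip force at its end, in the units of the state.
- state(): the state, without advancing time (a new reading comes with each control period).
- read_camera(name): name is "side" or "top"; returns (picture, depth): 384x512x3 uint8, red, green, blue; 384x512 float32, mm along the optical axis (not along the pixel's ray), 0 where there is no reading.
- get_calibration(name): a dict with "camera_matrix" (3x3 intrinsics, pixels), "position" and "orientation" of the camera in the world. Camera axes: x right, y up, looking along -z (the intrinsics and any distortion apply to the point x, -y, -z); pixel columns grow to the right and rows downward; lengths in mm; the calibration is good to about 2 mm. A picture is of the moment at which its call begins. get_calibration takes no time and is no camera call.
- job_done(): hands the job in; it is judged then, once.
The state is a dict: "t": time; "joints": joint angles; "qvel": joint speeds; "tau": joint torques, N m; "eef_pos": TCP position; "tcp_rot": TCP orientation; "ft_force": force on the tool from outside, world axes, zero at the start; "moment": the same for the moment, N m; "opening": opening from 0.0 (shut) to 1.0 (fully open); "grip_force": force on a finger pad.
Only numpy, scipy, OpenCV 4.12 (cv2) and the standard library are available. Lean on these libraries where they do the work, as an engineer would, in place of code of your own. Each camera call takes 0.05 s, during which the arm holds its last target. There are 200 camera calls.

TASK

Set the lever jack flat on the bench with its saddle centred under the tilting plate's marked lift point, the foot beneath the shoe with the upright pin. Pump the handle once, fully down and back fully up, to settle it, then press it fully down again and finish while still holding it down with the gripper, so that the jack keeps the plate raised for a colleague to slip a gauge block beneath. Raise the plate with the jack alone, never with the robot, and leave the brass part and everything else on the bench where it is.

Things in the scene. Friction and masses are not known exactly. Their poses are not given: they have to be found in the camera images.
- jack: small grey lever jack, loose, up to 0.95 kg. Origin: underside, below its grip block; x points to the saddle end, z up. Base 220 x 64 x 10 mm (x -125 to +95). Upright dark grip block 36 (x) x 30 (y) mm, z 10 to 75, centred on the origin: lift the jack by gripping it across y. Handle hinged at x -26, z 60, sloping up and back (-x) to a flat rubber pad.
- saddle (a point): centre of the top of the jack's saddle, a flat steel disc 40 mm across; 75 mm ahead (+x) of the jack's origin, 42 mm above the jack's underside with the handle up, 74 mm with the handle fully down.
- handle_pad (a point): centre of the top of the rubber press pad (36 x 40 x 8 mm) on the end of the jack's handle, its middle 90 mm from the hinge. Handle up: x -103, z +107 mm in the jack's frame, sloping 0.5 rad. Fully down: x -116, z +55 mm, nearly level. Press it down from above.
- jack_handle (a joint): jack handle angle, rad: 0 = up, 0.6 = stop, fully down. A spring returns it to 0 when let go. Pressing takes about 3 N at first, about 10 N fully down under load. The saddle rises with the handle, 5.3 mm per 0.1 rad (32 mm in all), and sinks with it.
- sine_base: tilting inspection plate: dark base 200 x 180 x 42 mm, fixed, origin centre of its underside, z up. It carries an aluminium plate (170 mm wide, top at z 66) hinged along the base's +x end, with a rail along the plate's -x edge (x -126), the lift side. Plain ears without pins stick out at both ends of the rail (y +-77); the lift shoe sits between them.
- lift_pad (a point): marked lift point: centre of the flat underside of an 18 mm round foot below the lift shoe, a steel block 44 x 34 mm, z 58 to 72, on the rail; a 10 mm upright pin on the shoe stands exactly above it, to z 104 mm. z 52 mm with the plate down, 74 fully jacked up; in the base's frame x -148, y -40 to +40 mm. The space below is open back to the base, 48 mm behind.
- driver: red-handled screwdriver lying on the bench, about 200 mm long (bystander: leave alone)
- gauge_case: closed wooden gauge-block case 170 x 90 x 34 mm, 1.1 kg, lying on the bench; origin centre of underside (bystander: leave alone)
- brass_part: brass link, 78 x 16 x 12 mm, lying loose on the tilting plate; origin centre of underside (bystander: leave alone)
- v_block: steel V-block about 60 x 50 x 37 mm; origin centre of underside (bystander: leave alone)
- ring_gauge: steel ring gauge, 44 mm across, 18 mm high; origin centre of underside (bystander: leave alone)
- oil_bottle: white bottle, 48 mm across, 110 mm high; origin centre of underside (bystander: leave alone)
- pin_gauge: upright steel cylinder, 22 mm across, 70 mm high; origin centre of underside (bystander: leave alone)
There are look-alikes about, which are no part of the job. What is shaped like the jack but blue is not meant.

How it is judged (in metres and radians):
On the way, in this order (a step that is already met when the one before it is completed fails the run):
1. the jack stands flat on the bench, saddle under the lift point, handle still up (horizontal distance between saddle and lift_pad below 0.011 m and height (world z) of jack below 0.004 m and angle between jack's own z axis and vertical below 0.06 rad and value of joint jack_handle below 0.08 rad), for 0.2 s.
2. first pump: handle pressed fully down, the plate rises with it (horizontal distance between saddle and lift_pad below 0.011 m and value of joint jack_handle above 0.53 rad and height (world z) of lift_pad above 0.067 m), for 0.05 s.
3. handle let back up, the plate down on its stop (value of joint jack_handle below 0.1 rad and height (world z) of lift_pad below 0.056 m), for 0.05 s.
At the end, for the whole second after the job is handed in: The gripper holds the handle down (at least 0.53 of 0.6 rad, over 1.5 N); the jack stands flat and still on the bench, saddle centre within 11 mm of the lift point's (whole foot on the saddle), carrying the lift point over 68 mm above the bench (52 at rest, 74 fully up) (horizontal distance between saddle and lift_pad below 0.011 m and height (world z) of jack below 0.004 m and angle between jack's own z axis and vertical below 0.06 rad and value of joint jack_handle above 0.53 rad and height (world z) of lift_pad above 0.068 m and contact force between jack and sine_base above 0.5 N and contact force between any of the fingers, the arm and jack above 1.5 N and linear speed of jack below 0.02 m/s); the arm keeps its last pose, push and grip.
It fails at once if the robot touches the tilting plate or its base with more than 2 N (contact force between any of the arm, the fingers and sine_base above 2 N).
It fails at once if a bystander is displaced by more than 30 mm (distance of any of driver, gauge_case, brass_part, v_block, ring_gauge, oil_bottle, pin_gauge from where it was at the start of the episode above 0.03 m).
It also fails if it takes over 64 s, if anything falls off the work surface, if the arm or the gripper's body presses on something with over 40 N, if the wrist force passes 120 N, or if a joint passes its speed limit or range.

## Working session

There is one attempt and no reset: what is moved stays moved. The work goes in short steps, Python scripts to look and compute and a tool call to move; the robot and the scene stay as the last step left them, time stands still between calls to the robot, and variables do not carry over. Pictures are saved under pics/ and viewed, at most 10 in all, crops included, and the job is handed in when it is done.

Besides the shell and the picture viewer there is one more tool, called as a command line: name --argument value ..., lists and objects as JSON in quotes. arm_command: Moves the arm, as the interface text tells. Its arguments: {"type":"object","properties":{"rows":{"type":"array","items":{"type":"array","items":{"type":"array","items":{"type":"number","minimum":-1,"maximum":1}}}}},"required":["rows"]}

```bash
mkdir -p pics
cat > h.py <<'E'
from cell import *
import numpy as np, cv2
from scipy.spatial.transform import Rotation as R
def shot(n):
    p,d=read_camera(n); np.savez('/tmp/%s.npz'%n,p=p,d=d); return p,d
def cal(n):
    c=get_calibration(n); K=np.array(c['camera_matrix']); o=np.array(c['orientation'],float)
    M=o if o.shape==(3,3) else R.from_euler('xyz',o).as_matrix()
    return c,K,np.array(c['position']),M
def ray(n,u,v):
    c,K,P,M=cal(n); a=np.linalg.inv(K)@[u,v,1]; return P,M@(a*[1,-1,-1])
def plane(n,u,v,z):
    P,d=ray(n,u,v); return P+d*(z-P[2])/d[2]
def cloud(n,d):
    c,K,P,M=cal(n); v,u=np.mgrid[:d.shape[0],:d.shape[1]]
    a=np.stack([u,v,np.ones_like(u)],-1)@np.linalg.inv(K).T
    return (a*[1,-1,-1]*d[...,None])@M.T+P
E
python3 - <<'E'
from h import *
print(state())
for n in('side','top'):
    p,d=shot(n); print(n,get_calibration(n)); cv2.imwrite('pics/%s0.png'%n,cv2.resize(p[...,::-1],(800,600),interpolation=cv2.INTER_CUBIC))
E
```

```text
{'t': 0.0, 'joints': array([-1.43258757e+00,  4.91583536e-01,  1.55939735e+00,  1.05669284e-05,
        1.09168672e+00, -1.05626762e-01]), 'qvel': array([ 0.00138194, -0.0004215 ,  0.00081316,  0.00250504, -0.00072456,
        0.00088061]), 'tau': array([-3.38969599e-03, -6.12648225e+01, -2.58181250e+01,  6.91801356e-02,
        4.83157870e-02, -1.27185190e-04]), 'eef_pos': array([ 150.89659749, -606.49951106,  404.16467679]), 'tcp_rot': array([-3.14052468e+00, -1.22652452e-04,  2.43830575e-01]), 'ft_force': array([0.08240652, 1.4071932 , 0.0752118 ]), 'moment': array([-0.04922214, -0.00874484,  0.0696084 ]), 'grip_force': 0.0, 'opening': 0.9967319483252256}
side {'camera_matrix': array([[398.01547344,   0.        , 252.25689373],
       [  0.        , 398.01547344, 189.05396287],
       [  0.        ,   0.        ,   1.        ]]), 'position': array([200.22173574, 639.33367886, 893.86094148]), 'orientation': array([ 7.47174650e-01,  1.87048886e-03, -2.70946067e+00])}
top {'camera_matrix': array([[372.58518853,   0.        , 256.49903608],
       [  0.        , 372.58518853, 193.23627985],
       [  0.        ,   0.        ,   1.        ]]), 'position': array([ 391.73271681,  -51.75543609, 1171.76189506]), 'orientation': array([ 0.11780757, -0.00187926, -1.55260154])}
```

View pics/side0.png

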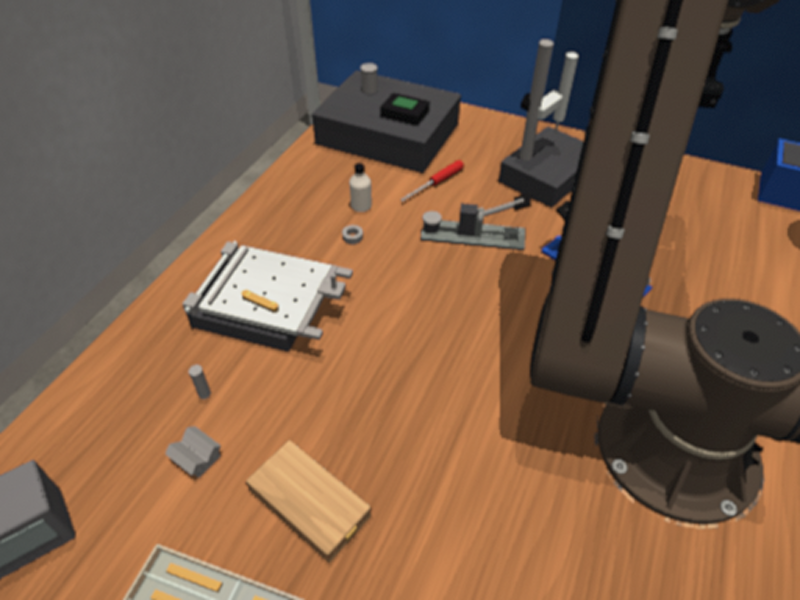

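View pics/top0.png

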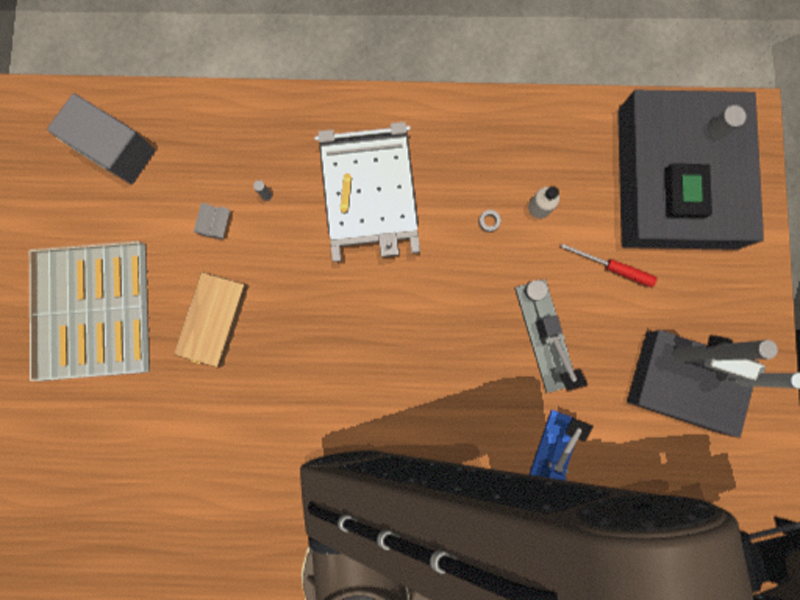

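Side view: the grey jack is at about (475,230), the blue one behind the arm at (555,250), and the plate at (270,290) with the pin shoe at (333,283). Top view: two jack shapes, grey at (545,335) and blue at (560,445). The grey one fits, because the task rules out blue. The shoe with the pin is at (388,243), between the plain ears at (337,250) and (415,245).

Run:
```python
from h import *
ims=[]
for n,(u0,v0,u1,v1),(a0,b0,a1,b1) in(('top',(325,175,380,255),(200,135,275,172)),('side',(265,120,340,162),(190,150,232,220))):
    z=np.load('/tmp/%s.npz'%n); p,d=z['p'],z['d']; C=cloud(n,d)
    print(n)
    def st(name,box,zl,zh):
        x0,y0,x1,y1=box; c=C[y0:y1,x0:x1]; dd=d[y0:y1,x0:x1]
        m=((c[...,2]>zl)&(c[...,2]<zh)&(dd>0)).astype(np.uint8)
        k,l,s,ce=cv2.connectedComponentsWithStats(m)
        for i in range(1,k):
            if s[i,4]>5:
                q=c[l==i]; (cx,cy),wh,an=cv2.minAreaRect(q[:,:2].astype(np.float32))
                print(name,s[i,4],'px',(ce[i]+[x0,y0]).round(1),'mean',q.mean(0).round(1),'rect',np.round([cx,cy,*wh,an],1))
    J=(u0,v0,u1,v1);S=(a0,b0,a1,b1)
    st('jbase',J,5,15);st('saddle',J,36,48);st('block',J,68,82);st('pad',J,92,120)
    st('shoe',S,66,80);st('pin',S,90,112)
    # plate etc
    e=8 if n=='side' else 7
    ims+= [cv2.resize(p[v0:v1,u0:u1,::-1],(400,300)),cv2.resize(p[b0:b1,a0:a1,::-1],(400,300))]
cv2.imwrite('pics/crop.png',np.vstack([np.hstack(ims[:2]),np.hstack(ims[2:])]))
```

```text
top
jbase 105 px [350.3 193.6] mean [ 533.4 -346.    10.5] rect [ 543.4 -341.7   75.    21.7   15.1]
jbase 690 px [346.1 221.1] mean [ 447.5 -331.8   10.2] rect [ 465.2 -332.   219.4   48.6   17.6]
jbase 32 px [361.5 224. ] mean [ 438.9 -379.7   10.3] rect [ 435.8 -381.1   46.6    8.4   23.7]
saddle 130 px [343.1 185.5] mean [ 554.  -316.1   42.6] rect [ 554.5 -316.1   36.7   37.9   44.1]
saddle 15 px [346.6 213. ] mean [ 470.1 -326.1   41.6] rect [ 470.3 -326.    44.7    2.    19. ]
block 128 px [352.9 208.3] mean [ 482.1 -336.8   74.9] rect [ 482.3 -337.7   35.5   30.4   15.9]
block 34 px [356.9 221.6] mean [ 443.  -348.    74.4] rect [ 444.9 -348.2   32.4   10.3   17.1]
pad 199 px [366.4 242.1] mean [ 384.2 -365.7  106.5] rect [ 391.1 -364.3   52.3   40.1   16.8]
shoe 768 px [238.4 146.6] mean [663.6   5.8  68.8] rect [655.9   5.6  88.4 172.8   1. ]
shoe 7 px [263.9 155.6] mean [637.3 -71.6  67.8] rect [636.4 -72.    9.6   9.   70.7]
pin 11 px [248. 156.] mean [627.3 -24.6 103.4] rect [627.7 -25.1   8.    7.6  49.6]
side
jbase 9 px [267.4 121.8] mean [ 631.9 -422.6   12. ] rect [ 
[... 968 characters left out ...]
38.5   2.1]
shoe 8 px [213.5 171.8] mean [655.4 -70.9  67.2] rect [654.9 -71.9   7.9  17.3  38.5]
shoe 6 px [222.2 174. ] mean [627.8 -73.2  67.2] rect [628.9 -72.3  11.1   7.6  67.3]
shoe 6 px [191.3 178.8] mean [700.2 -18.7  66.7] rect [700.7 -18.8  11.1   3.8  66.4]
shoe 14 px [193.4 182.3] mean [687.4  -9.   67.1] rect [686.6  -9.5  15.8  14.9  63.8]
shoe 6 px [191.3 201.8] mean [654.8  57.7  66.7] rect [654.9  58.    8.5   6.5  19.1]
shoe 7 px [192.4 205.7] mean [644.5  69.   67.4] rect [644.2  69.4  16.    3.1  79.3]
shoe 9 px [194.6 209.4] mean [632.9  77.7  66.8] rect [632.8  77.6   4.9  14.1  81. ]
pin 17 px [212.9 177.6] mean [628.1 -22.2  99.1] rect [629.5 -23.9   6.9  11.5  40.1]
```

View pics/crop.png

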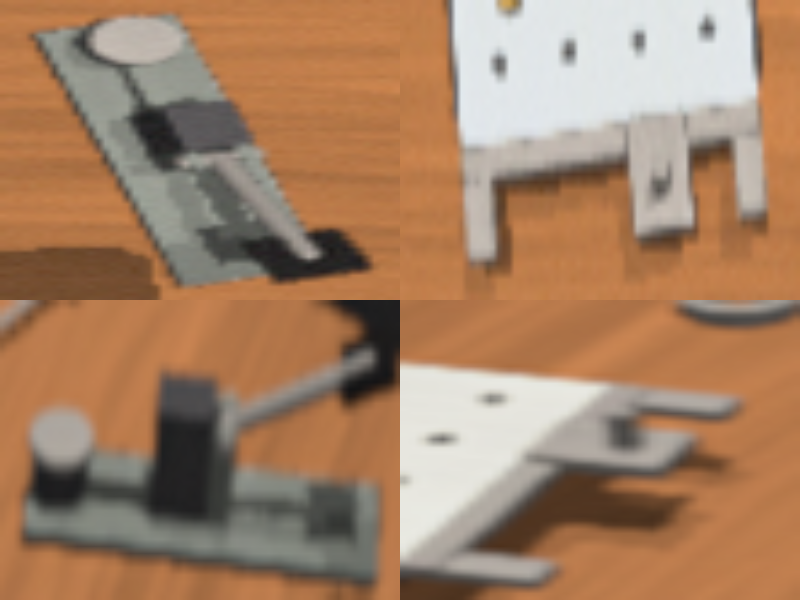

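The crop confirms the grey jack (saddle disc at its front end) and the shoe carrying the pin between the plain ears. Before moving, I'll check how close the tall stand is to my path and measure the plate's yaw.

```bash
cat >> h.py <<'E'
def go(tgt,yaw,frm=None,fyaw=None):
    "shift/turn in row units from the pose (default: measured) to tgt, tool down"
    s=state(); p=s['eef_pos'] if frm is None else np.array(frm,float)
    A=R.from_euler('xyz',s['tcp_rot']) if fyaw is None else R.from_euler('xyz',[np.pi,0,fyaw])
    B=R.from_euler('xyz',[np.pi,0,yaw])
    print('shift',np.round(A.inv().apply(np.array(tgt)-p)/150,4),'turn',np.round((A.inv()*B).as_rotvec()/(2*np.pi),4))
E
python3 - <<'E'
from h import *
for n in('top','side'):
    z=np.load('/tmp/%s.npz'%n); C=cloud(n,z['d']); p=z['p'].astype(int)
    for zl,zh in((20,100),(100,500)):
        m=(z['d']>0)&(C[...,2]>zl)&(C[...,2]<zh)&(C[...,1]<-440)&(C[...,0]>250)&(C[...,0]<560)
        q=C[m]; print(n,zl,len(q),q.min(0).round(),q.max(0).round()) if len(q) else 0
    m=(C[...,2]>60)&(C[...,2]<72)&(p.min(-1)>185)&(C[...,0]>600)&(C[...,0]<850)&(abs(C[...,1])<130)
    q=C[m]; print('plate',len(q),cv2.minAreaRect(q[:,:2].astype(np.float32)))
go([250,-440,404.8],.291,[150.89,-606.51,404.76],.2438)
E
```

```text
top 20 3086 [ 280. -734.   20.] [ 480. -501.  100.]
top 100 1369 [ 377. -662.  100.] [ 460. -566.  333.]
plate 2857 ((736.2935180664062, 19.530075073242188), (248.354248046875, 176.07691955566406), 7.596832752227783)
side 20 2157 [  314. -1336.    20.] [ 550. -495.  100.]
side 100 1360 [  376. -1336.   100.] [ 551. -562.  332.]
plate 2297 ((748.2364501953125, 18.28241729736328), (190.9442901611328, 170.93746948242188), 7.213747024536133)
shift [ 9.092e-01 -9.177e-01 -3.000e-04] turn [-0.      0.     -0.0075]
```

arm_command --rows '[[[0.9,-0.92,0,0,0,-0.0075,1],[0.9,-0.92,0,0,0,-0.0075,1],[0.9,-0.92,0,0,0,-0.0075,1],[0.9,-0.92,0,0,0,-0.0075,1],[0.9,-0.92,0,0,0,-0.0075,1],[0.9,-0.92,0,0,0,-0.0075,1],[0.9,-0.92,0,0,0,-0.0075,1]]]'

```text
t: 0.68
eef_pos: [249.2, -439.2, 405.0]
tcp_rot: [3.141, 0.0, 0.293]
ft_force: [-0.7, -0.7, 0.9]
opening: 1.006
grip_force: 0.0
```

Run:
```python
from h import *
s=state(); print(s['t'],s['eef_pos'],s['tcp_rot'],s['joints'])
go([366,-388,360],.291); go([482.4,-336.7,300],.291,[366,-388,360],.291);go([482.4,-336.7,300],.291)
```

```text
0.6833 [ 249.2259881  -439.20027033  405.01936193] [3.14113906e+00 5.77399070e-05 2.93144200e-01] [-1.18550732e+00  3.20787628e-01  1.84728193e+00 -1.20045457e-04
  9.73076744e-01  9.22123301e-02]
shift [ 0.8439 -0.102   0.3   ] turn [0.0001 0.     0.0003]
shift [ 0.8415 -0.105   0.4   ] turn [0. 0. 0.]
shift [ 1.6857 -0.2053  0.6999] turn [0.0001 0.     0.0003]
```

arm_command --rows '[[[0.84,-0.1,0.3,0,0,0,1],[0.84,-0.1,0.3,0,0,0,1],[0.84,-0.1,0.3,0,0,0,1],[0.84,-0.1,0.3,0,0,0,1],[0.84,-0.1,0.3,0,0,0,1]]]'

```text
t: 1.1
eef_pos: [366.5, -389.5, 358.3]
tcp_rot: [-3.14, 0.001, 0.293]
ft_force: [-0.6, -0.3, 0.0]
opening: 1.001
grip_force: 0.0
```

arm_command --rows '[[[0.84,-0.105,0.4,0,0,0,1],[0.84,-0.105,0.4,0,0,0,1],[0.84,-0.105,0.4,0,0,0,1],[0.84,-0.105,0.4,0,0,0,1],[0.84,-0.105,0.4,0,0,0,1],[0.84,-0.105,0.4,0,0,0,1],[0.84,-0.105,0.4,0,0,0,1]]]'

```text
t: 1.68
eef_pos: [479.9, -339.6, 300.4]
tcp_rot: [3.141, -0.0, 0.29]
ft_force: [-0.6, 0.3, -0.8]
opening: 1.001
grip_force: 0.0
```

Run:
```python
from h import *
s=state(); print(s['t'],s['eef_pos'],s['tcp_rot'],s['joints'])
go([482.4,-336.7,223],.291)
```

```text
1.6833 [ 479.9476638  -339.60157234  300.43039109] [ 3.14092441e+00 -4.43751223e-05  2.89664650e-01] [-7.28072955e-01  5.61321880e-01  1.75789539e+00 -4.27742134e-04
  8.21783500e-01  5.53349900e-01]
shift [ 0.0212 -0.0142  0.5162] turn [ 0.0001 -0.     -0.0002]
```

arm_command --rows '[[[0.02,-0.012,0.2,0,0,0,1],[0.02,-0.012,0.4,0,0,0,1],[0.02,-0.012,0.515,0,0,0,1],[0.02,-0.012,0.515,0,0,0,1],[0.02,-0.012,0.515,0,0,0,-1],[0.02,-0.012,0.515,0,0,0,-1],[0.02,-0.012,0.515,0,0,0,-1],[0.02,-0.012,0.515,0,0,0,-1],[0.02,-0.012,0.515,0,0,0,-1],[0.02,-0.012,0.515,0,0,0,-1]]]'

```text
t: 2.52
eef_pos: [483.6, -335.7, 223.1]
tcp_rot: [3.141, -0.0, 0.291]
ft_force: [0.6, 0.4, -0.3]
opening: 0.636
grip_force: 0.0
```

arm_command --rows '[[[0,0,0,0,0,0,-1],[0,0,0,0,0,0,-1],[0,0,0,0,0,0,-1],[0,0,0,0,0,0,-1],[0,0,0,0,0,0,-1]]]'

```text
t: 2.93
eef_pos: [483.7, -336.0, 222.6]
tcp_rot: [3.14, -0.001, 0.291]
ft_force: [1.3, -2.8, -0.4]
opening: 0.315
grip_force: 30.0
```

Gripped: opening 0.315 is about 30 mm, the block's width. Now I'll lift.

arm_command --rows '[[[0,0,-0.1,0,0,0,-1],[0,0,-0.3,0,0,0,-1],[0,0,-0.4,0,0,0,-1],[0,0,-0.4,0,0,0,-1],[0,0,-0.4,0,0,0,-1]]]'

```text
t: 3.35
eef_pos: [483.3, -335.4, 282.1]
tcp_rot: [-3.141, 0.0, 0.291]
ft_force: [-0.7, 0.1, -8.3]
opening: 0.314
grip_force: 30.0
```

Run:
```python
from h import *
s=state(); print(s['t'],s['eef_pos'],s['tcp_rot'],s['ft_force'],s['grip_force'],s['opening'])
a=[482.5,-232,283];b=[481,-128,283]
go(a,.23); go(b,.17,a,.23)
# pre-approach: 75 mm short along yaw .12
o=np.array([553.5,-33.5]); u=np.array([np.cos(.12),np.sin(.12)])
c=np.r_[o-75*u,283]; print(c); go(c,.12,b,.17)
```

```text
3.35 [ 483.30154535 -335.40399671  282.06506799] [-3.14125712e+00  1.84495483e-04  2.90953101e-01] [-0.65097375  0.14765542 -8.29808369] 29.994844794273376 0.31380051968709816
shift [ 0.1926 -0.6619 -0.006 ] turn [-0.0001  0.      0.0097]
shift [ 0.1483 -0.6774 -0.    ] turn [ 0.     -0.      0.0095]
[479.03935231 -42.47841555 283.        ]
shift [ 0.0836 -0.5641 -0.    ] turn [ 0.    -0.     0.008]
```

arm_command --rows '[[[0.09,-0.33,0,0,0,0.0097,-1],[0.19,-0.6,0,0,0,0.0097,-1],[0.19,-0.66,0,0,0,0.0097,-1],[0.19,-0.66,0,0,0,0.0097,-1],[0.19,-0.66,0,0,0,0.0097,-1]]]'

```text
t: 3.77
eef_pos: [482.3, -231.5, 281.0]
tcp_rot: [-3.14, 0.002, 0.232]
ft_force: [0.1, 0.0, -6.4]
opening: 0.313
grip_force: 30.0
```

arm_command --rows '[[[0.07,-0.33,0,0,0,0.0095,-1],[0.15,-0.6,0,0,0,0.0095,-1],[0.15,-0.68,0,0,0,0.0095,-1],[0.15,-0.68,0,0,0,0.0095,-1],[0.15,-0.68,0,0,0,0.0095,-1]]]'

```text
t: 4.18
eef_pos: [481.3, -128.0, 281.8]
tcp_rot: [-3.141, 0.001, 0.172]
ft_force: [0.0, -0.8, -6.7]
opening: 0.312
grip_force: 30.0
```

arm_command --rows '[[[0.04,-0.3,0,0,0,0.008,-1],[0.08,-0.56,0,0,0,0.008,-1],[0.08,-0.56,0,0,0,0.008,-1],[0.08,-0.56,0,0,0,0.008,-1],[0.08,-0.56,0,0,0,0.008,-1],[0.08,-0.56,0,0,0,0.008,-1]]]'

```text
t: 4.68
eef_pos: [479.1, -44.8, 282.2]
tcp_rot: [3.141, -0.0, 0.119]
ft_force: [0.6, 0.5, -7.2]
opening: 0.313
grip_force: 30.0
```

Run:
```python
from h import *
s=state(); print(s['t'],s['eef_pos'],s['tcp_rot'],s['grip_force'])
for n in('top','side'):
    p,d=shot(n); C=cloud(n,d)
    cv2.imwrite('pics/%s1.png'%n,cv2.resize(p[100:292,128:384,::-1] if n=='top' else p[90:282,120:376,::-1],(800,600),interpolation=cv2.INTER_CUBIC))
```

```text
4.6833 [479.0943516  -44.83127171 282.22666527] [ 3.14127028e+00 -2.32719567e-04  1.18520289e-01] 29.99672681093216
```

View pics/side1.png

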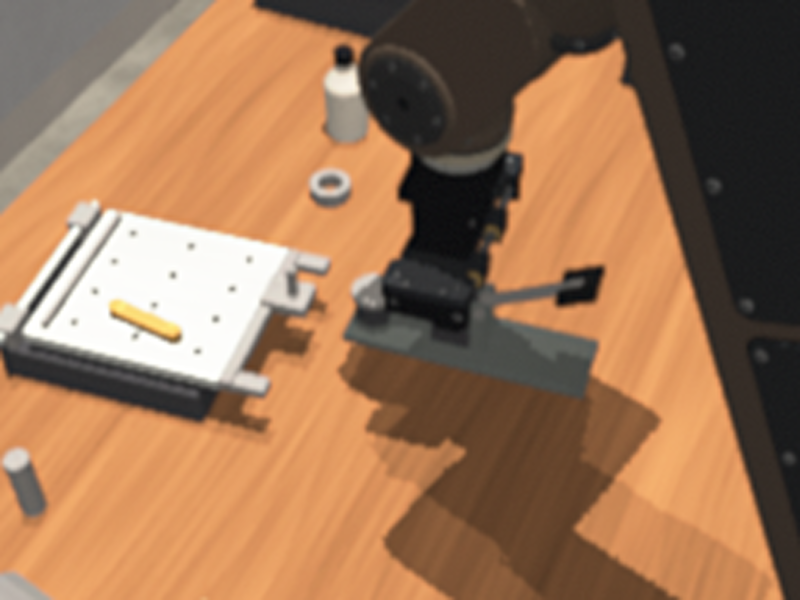

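View pics/top1.png

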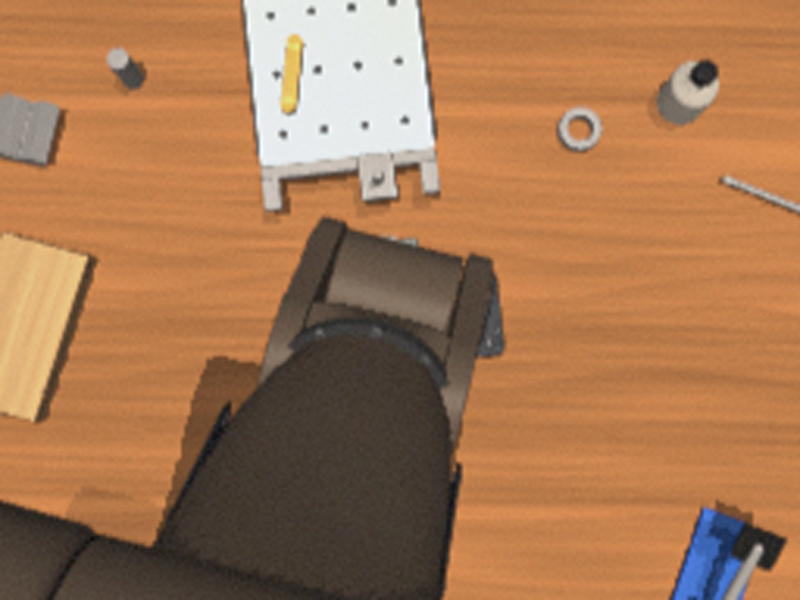

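The jack hangs in the gripper with its saddle pointing at the pin shoe, at side-crop (290,285) and top-crop (377,178). I'll measure the held jack's pitch and saddle position against the pin.

```bash
cat > m.py <<'E'
from h import *
s=state(); tcp=s['eef_pos']; yaw=s['tcp_rot'][2]; off=tcp[2]-223
z=np.load('/tmp/side.npz'); C=cloud('side',z['d'])
L=(C-np.r_[tcp[:2],0])@R.from_euler('z',yaw).as_matrix()   # jack-ish frame
m=(abs(L[...,2]-off-10)<14)&(abs(L[...,0])<130)&(L[...,1]>12)&(L[...,1]<40)&(z['d']>0)
q=L[m]
for _ in range(4):
    A=np.c_[q[:,:2],np.ones(len(q))]; k=np.linalg.lstsq(A,q[:,2],rcond=None)[0]; q=q[abs(A@k-q[:,2])<3]
print('base n',len(q),'slopes x,y',k[:2].round(3),'top z at origin',k[2].round(1),'x',q[:,0].min().round(),q[:,0].max().round(),'y',q[:,1].max().round())
m=(abs(L[...,2]-off-42)<7)&(L[...,0]>50)&(L[...,0]<105)&(abs(L[...,1])<30)&(z['d']>0)
q=L[m]; print('saddle',len(q),q.mean(0).round(1),cv2.minAreaRect(q[:,:2].astype(np.float32)) if len(q) else '')
for n in('top','side'):
    z=np.load('/tmp/%s.npz'%n); W=cloud(n,z['d'])
    m=(W[...,2]>90)&(W[...,2]<112)&(abs(W[...,0]-628)<14)&(abs(W[...,1]+25)<14)
    q=W[m]; print('pin',n,len(q),q.mean(0).round(1) if len(q) else '')
    m=(W[...,2]>68)&(W[...,2]<78)&(abs(W[...,0]-632)<32)&(abs(W[...,1]+25)<27); q=W[m]
    print('shoe',len(q),np.round(np.r_[tuple(cv2.minAreaRect(q[:,:2].astype(np.float32))[0]),cv2.minAreaRect(q[:,:2].astype(np.float32))[1]],1) if len(q) else '')
E
python3 m.py
```

```text
base n 476 slopes x,y [ 0.005 -0.154] top z at origin 72.7 x -126.0 93.0 y 38.0
saddle 95 [ 77.1   5.8 100.8] ((78.26830291748047, 3.9829254150390625), (24.97208023071289, 38.6956901550293), 19.066055297851562)
pin top 12 [627.2 -24.8 101.5]
shoe 160 [637.5 -23.6  50.2  48.4]
pin side 16 [628.  -22.1  99.8]
shoe 122 [634.1 -23.3  43.1  43.6]
```

arm_command --rows '[[[0,-0.01,0.1,0,0,0,-1],[0,-0.01,0.25,0,0,0,-1],[0,-0.01,0.36,0,0,0,-1],[0,-0.01,0.36,0,0,0,-1],[0,-0.01,0.36,0,0,0,-1],[0,-0.01,0.36,0,0,0,-1]]]'

```text
t: 5.28
eef_pos: [478.8, -42.5, 229.1]
tcp_rot: [3.141, -0.001, 0.119]
ft_force: [0.3, -0.7, -6.0]
opening: 0.314
grip_force: 30.0
```

Run:
```python
from h import *
s=state(); print(s['t'],s['eef_pos'],s['tcp_rot'],s['ft_force'])
go([553.5,-33.5,226],.12)
```

```text
5.2833 [478.82425382 -42.49133344 229.10820086] [ 3.14123102e+00 -6.91532399e-04  1.19223110e-01] [ 0.3430698  -0.73022742 -6.02859227]
shift [ 5.014e-01 -3.000e-04  2.110e-02] turn [ 0.0001 -0.0001 -0.0001]
```

arm_command --rows '[[[0.05,0,0.02,0,0,0,-1],[0.15,0,0.02,0,0,0,-1],[0.25,0,0.02,0,0,0,-1],[0.35,0,0.02,0,0,0,-1],[0.44,0,0.02,0,0,0,-1],[0.5,0,0.02,0,0,0,-1],[0.5,0,0.02,0,0,0,-1],[0.5,0,0.02,0,0,0,-1],[0.5,0,0.02,0,0,0,-1]]]'

```text
t: 6.03
eef_pos: [552.3, -32.9, 225.5]
tcp_rot: [-3.141, 0.001, 0.12]
ft_force: [-0.0, 0.8, -6.6]
opening: 0.314
grip_force: 30.0
```

```bash
python3 - <<'E'
from h import *
for n in('top','side'): p,d=shot(n)
cv2.imwrite('pics/side2.png',cv2.resize(p[120:240,150:310,::-1],(800,600),interpolation=cv2.INTER_CUBIC))
s=state(); print(s['t'],s['eef_pos'],s['tcp_rot'],s['ft_force'])
E
python3 m.py
```

```text
6.1333 [552.40120576 -32.993386   225.54545005] [-3.14151971e+00  5.60599261e-04  1.19895066e-01] [ 0.39230503  0.35945561 -7.12795553]
base n 319 slopes x,y [-0.001 -0.389] top z at origin 20.6 x -127.0 106.0 y 40.0
saddle 34 [78.8 14.7 43.8] ((78.82345581054688, 14.82629680633545), (12.833854675292969, 29.386201858520508), 45.95530319213867)
pin top 0 
shoe 23 [657.6 -26.3  10.2  48.3]
pin side 15 [627.8 -21.9 100.7]
shoe 109 [640.3 -22.3  43.6  45.7]
```

View pics/side2.png

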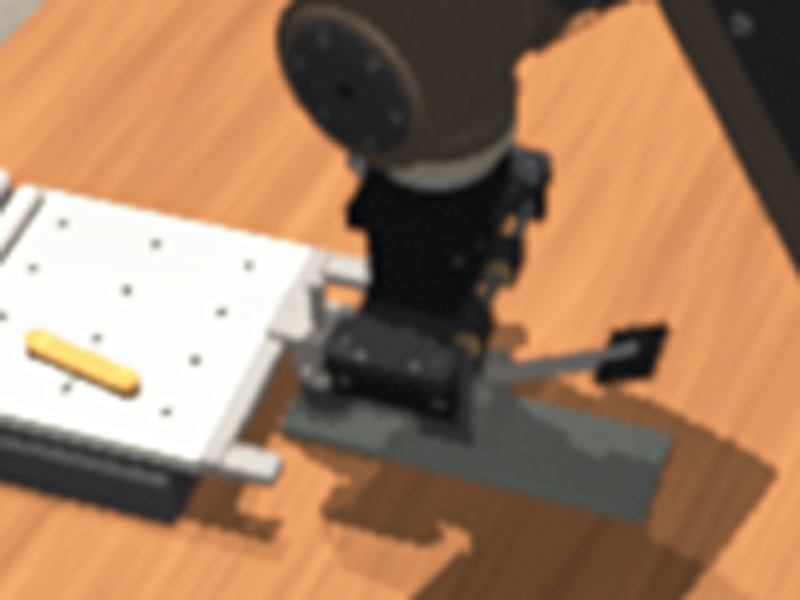

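The jack is in under the shoe, saddle at crop (310,370) and pin at (317,305), with the handle still up. Next: lower, release and back off upward.

arm_command --rows '[[[0.007,0,0.01,0,0,0,-1],[0.007,0,0.022,0,0,0,-1],[0.007,0,0.022,0,0,0,-1],[0.007,0,0.022,0,0,0,-1]]]'

```text
t: 6.47
eef_pos: [554.0, -32.9, 222.5]
tcp_rot: [3.141, -0.0, 0.12]
ft_force: [-1.4, -0.5, 1.2]
opening: 0.314
grip_force: 30.0
```

arm_command --rows '[[[0,0,0,0,0,0,-0.1],[0,0,0,0,0,0,-0.1],[0,0,0,0,0,0,0.3],[0,0,0,0,0,0,0.3],[0,0,0,0,0,0,0.5],[0,0,0,0,0,0,0.5]]]'

```text
t: 6.97
eef_pos: [554.0, -32.8, 222.2]
tcp_rot: [3.141, -0.0, 0.12]
ft_force: [-0.3, 0.8, -0.2]
opening: 0.672
grip_force: 0.0
```

arm_command --rows '[[[0,0,-0.15,0,0,0,0.5],[0,0,-0.4,0,0,0,0.5],[0,0,-0.7,0,0,0,0.5],[0,0,-0.9,0,0,0,0.5],[0,0,-0.9,0,0,0,0.5],[-0.3,0,-0.9,0,0,0,-1],[-0.6,0,-0.9,0,0,0,-1],[-0.8,0,-0.9,0,0,0,-1],[-0.8,0,-0.9,0,0,0,-1],[-0.8,0,-0.9,0,0,0,-1]]]'

```text
t: 7.8
eef_pos: [433.7, -47.3, 357.4]
tcp_rot: [3.141, -0.0, 0.119]
ft_force: [0.3, -0.3, 0.3]
opening: 0.453
grip_force: 0.0
```

Run:
```python
from h import *
s=state(); print(s['t'],s['eef_pos'],s['tcp_rot'],s['ft_force'],s['opening'])
for n in('top','side'):
    p,d=shot(n); C=cloud(n,d); print(n)
    L=(C-[553.5,-33.5,0])@R.from_euler('z',.12).as_matrix()
    for nm,x0,x1,y,zl,zh in(('base',-140,60,45,5,15),('block',-25,25,25,68,82),('pad',-135,-75,40,90,120),('saddle',50,100,30,36,48),('pin',55,95,20,90,112),('shoe',40,100,30,66,80)):
        m=(d>0)&(L[...,0]>x0)&(L[...,0]<x1)&(abs(L[...,1])<y)&(L[...,2]>zl)&(L[...,2]<zh); q=L[m]
        if len(q)>4: r=cv2.minAreaRect(q[:,:2].astype(np.float32)); print(nm,len(q),q.mean(0).round(1),np.round([*r[0],*r[1],r[2]],1))
cv2.imwrite('pics/side3.png',cv2.resize(p[120:240,150:310,::-1],(800,600),interpolation=cv2.INTER_CUBIC))
```

```text
7.8 [433.70058145 -47.27835872 357.36022269] [ 3.14142434e+00 -1.72759261e-04  1.19082953e-01] [ 0.25820603 -0.32956729  0.34316754] 0.4530232310518974
top
base 314 [24.7 -0.2 10.2] [15.  -1.7 90.7 82.3  1.8]
block 123 [-2.   1.8 75.3] [-1.5  1.9 29.8 36.5 88.1]
saddle 35 [62.2  5.6 42.4] [64.   7.  37.2 15.6 60. ]
pin 11 [ 74.5  -0.  102.4] [75.5 -0.1  6.1 10.1 84. ]
shoe 153 [80.6 -0.1 72.1] [79.3  0.3 58.3 40.7 89.6]
side
base 866 [-47.5   9.5   9.5] [-33.2   4.3  70.  185.9  89.9]
block 117 [-2.4  5.5 74.1] [-2.   3.9 34.  35.1 89.3]
pad 163 [-104.4    6.3  105.6] [-99.3   3.5  47.2  41.3   0.5]
saddle 85 [70.6  9.8 41.4] [71.   8.8 38.9 27.8 31.9]
pin 17 [75.2  2.7 99.5] [76.1  2.   6.7 11.7 43.5]
shoe 131 [80.1  4.2 71.4] [80.  -1.5 40.1 56.7  0.9]
```

View pics/side3.png

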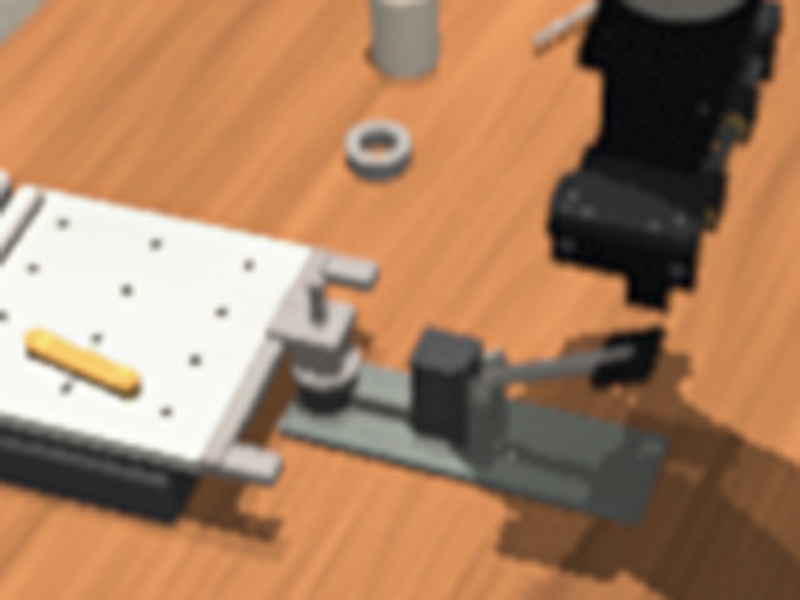

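The foot sits over the saddle at crop (325,360). The saddle is about 3 mm off the pin axis and the handle is up, at (630,355). Now I'll move over the pad.

arm_command --rows '[[[0.105,-0.01,0.15,0,0,0,-1],[0.105,-0.01,0.3,0,0,0,-1],[0.105,-0.01,0.35,0,0,0,-1],[0.105,-0.01,0.35,0,0,0,-1],[0.105,-0.01,0.35,0,0,0,-1],[0.105,-0.01,0.35,0,0,0,-1]]]'

```text
t: 8.4
eef_pos: [450.6, -43.8, 305.3]
tcp_rot: [3.141, -0.001, 0.12]
ft_force: [-0.1, 0.3, -0.0]
opening: 0.008
grip_force: 0.0
```

Run:
```python
from h import *
s=state(); print(s['t'],s['eef_pos'],s['tcp_rot'],s['ft_force'],s['opening'])
O=np.array([551.5,-31.7]);u=np.array([np.cos(.12),np.sin(.12)])
for x,z in((-104,303),(-104,297),(-109,280),(-114,262),(-116,246),(-116,243)): go(np.r_[O+x*u,z],.12)
```

```text
8.4 [450.61423667 -43.83827579 305.32166347] [ 3.14127263e+00 -5.53587118e-04  1.20177676e-01] [-0.10541416  0.25641961 -0.04746217] 0.008330199205980406
shift [-0.0159  0.0002  0.0155] turn [ 0.0001 -0.0001  0.    ]
shift [-0.0159  0.0002  0.0555] turn [ 0.0001 -0.0001  0.    ]
shift [-4.930e-02  1.000e-04  1.688e-01] turn [ 0.0001 -0.0001  0.    ]
shift [-8.270e-02  1.000e-04  2.888e-01] turn [ 0.0001 -0.0001  0.    ]
shift [-0.0961  0.      0.3954] turn [ 0.0001 -0.0001  0.    ]
shift [-0.0961  0.      0.4154] turn [ 0.0001 -0.0001  0.    ]
```

arm_command --rows '[[[-0.02,0,0.06,0,0,0,-1],[-0.035,0,0.115,0,0,0,-1],[-0.05,0,0.17,0,0,0,-1],[-0.065,0,0.225,0,0,0,-1],[-0.08,0,0.28,0,0,0,-1],[-0.088,0,0.32,0,0,0,-1],[-0.092,0,0.36,0,0,0,-1],[-0.096,0,0.38,0,0,0,-1],[-0.096,0,0.39,0,0,0,-1],[-0.096,0,0.39,0,0,0,-1]]]'

```text
t: 9.23
eef_pos: [437.0, -45.6, 247.7]
tcp_rot: [3.14, -0.005, 0.12]
ft_force: [2.8, 3.4, 10.9]
opening: 0.003
grip_force: 5.2
```

```bash
cat > chk.py <<'E'
from h import *
s=state(); print(s['t'],s['eef_pos'],s['tcp_rot'],s['ft_force'])
p,d=shot('side'); C=cloud('side',d)
L=(C-[553.5,-33.5,0])@R.from_euler('z',.12).as_matrix()
for nm,x0,x1,y,zl,zh in(('block',-25,25,25,66,82),('saddle',50,100,30,36,80),('pin',55,100,20,95,140),('shoe',60,100,25,66,105),('base',-140,60,45,3,15)):
    m=(d>0)&(L[...,0]>x0)&(L[...,0]<x1)&(abs(L[...,1])<y)&(L[...,2]>zl)&(L[...,2]<zh); q=L[m]
    if len(q)>4: r=cv2.minAreaRect(q[:,:2].astype(np.float32)); print(nm,len(q),q.mean(0).round(1),'zmax',q[:,2].max().round(1),np.round([*r[0],*r[1],r[2]],1))
import sys
if len(sys.argv)>1: cv2.imwrite(sys.argv[1],cv2.resize(p[120:240,150:310,::-1],(800,600),interpolation=cv2.INTER_CUBIC))
E
python3 chk.py
```

```text
9.2333 [436.99308309 -45.62304444 247.70872307] [ 3.13996197 -0.00475238  0.11979536] [ 2.81176695  3.41988903 10.91617682]
block 120 [-2.2  5.9 73.9] zmax 78.6 [-2.   4.  32.1 35.7 87.5]
saddle 84 [70.  11.9 70.5] zmax 79.1 [74.7 11.8 51.5 28.7 39.2]
pin 53 [ 75.    3.5 108.1] zmax 126.8 [71.4  4.  22.4 24.  31.9]
shoe 213 [77.5  7.9 86.7] zmax 103.8 [80.2 -0.5 39.6 48.6  1.6]
base 798 [-41.7  14.3   9.3] zmax 14.9 [-37.9   6.8  70.3 196.2  89.2]
```

Force is 11 N and the plate has risen about 22 mm. I'll press slightly further to make sure the handle is at its stop.

arm_command --rows '[[[0,0,0.01,0,0,0,-1],[0,0,0.02,0,0,0,-1],[0,0,0.025,0,0,0,-1],[0,0,0.025,0,0,0,-1],[0,0,0.025,0,0,0,-1]]]'

```text
t: 9.7
eef_pos: [436.8, -45.5, 245.9]
tcp_rot: [3.139, -0.007, 0.12]
ft_force: [-4.4, 4.4, 46.9]
opening: 0.001
grip_force: 23.2
```

```bash
python3 chk.py pics/side4.png
```

```text
9.7 [436.84181056 -45.52161476 245.94123992] [ 3.13908252 -0.00689471  0.12000155] [-4.35199744  4.39567465 46.93563933]
block 126 [-2.7  5.9 73.3] zmax 78.4 [-3.4  3.9 39.4 31.5  1.9]
saddle 82 [69.2 11.3 70.5] zmax 79.6 [72.1 11.3 46.9 27.7 45.8]
pin 68 [ 76.2   3.  105.4] zmax 127.9 [76.   2.7 31.7 30.6 11.3]
shoe 210 [76.9  7.9 87.6] zmax 104.9 [80.   2.7 43.7 39.8 89.5]
base 795 [-40.4  14.7   9.3] zmax 14.9 [-36.5   6.8  69.5 192.4  89.5]
```

View pics/side4.png

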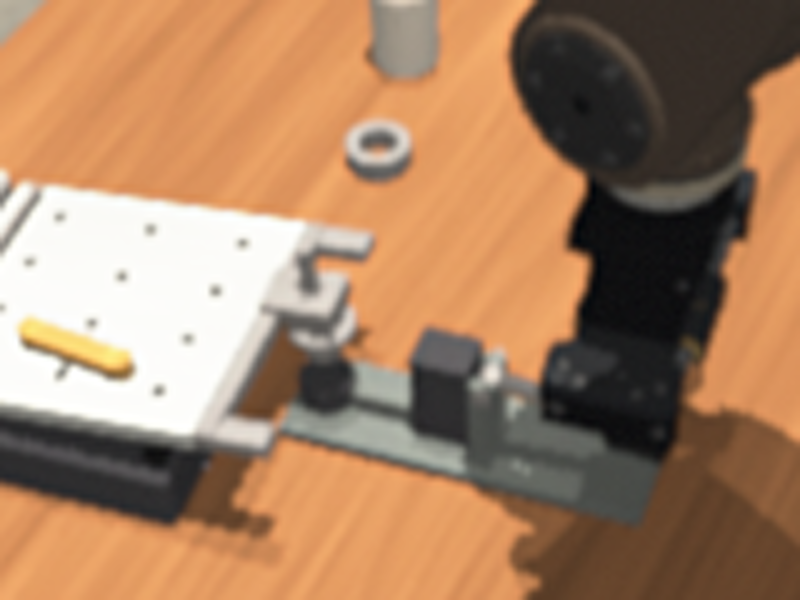

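The force jump to 47 N is the hard stop, and the plate is up on the saddle at crop (320,330). Let the handle back up.

arm_command --rows '[[[0,0,-0.04,0,0,0,-1],[0.004,0,-0.08,0,0,0,-1],[0.015,0,-0.13,0,0,0,-1],[0.03,0,-0.19,0,0,0,-1],[0.045,0,-0.25,0,0,0,-1],[0.06,0,-0.31,0,0,0,-1],[0.08,0,-0.37,0,0,0,-1],[0.096,0,-0.44,0,0,0,-1],[0.096,0,-0.44,0,0,0,-1],[0.096,0,-0.44,0,0,0,-1]]]'

```text
t: 10.58
eef_pos: [450.3, -43.8, 309.3]
tcp_rot: [3.141, -0.002, 0.12]
ft_force: [0.0, -0.2, 0.3]
opening: 0.008
grip_force: 0.0
```

```bash
sleep 0; python3 chk.py pics/side5.png
```

```text
10.5833 [450.25507428 -43.81455547 309.28881614] [ 3.14072496e+00 -2.07006684e-03  1.20029793e-01] [ 0.00461655 -0.15381122  0.34643091]
block 125 [-2.5  6.  73.6] zmax 78.7 [-4.4  4.4 41.4 31.4  2. ]
saddle 258 [76.8  7.7 60.2] zmax 78.5 [76.8  0.6 45.3 58.1  1.3]
pin 12 [ 75.3   1.5 101.6] zmax 104.1 [75.5  0.7  5.8  9.8 20.4]
shoe 156 [79.   4.  75.4] zmax 104.1 [79.5  0.8 39.5 46.9  1.8]
base 891 [-48.4  10.1   9.5] zmax 14.9 [-38.3  -0.2  77.2 196.9  89.5]
```

View pics/side5.png

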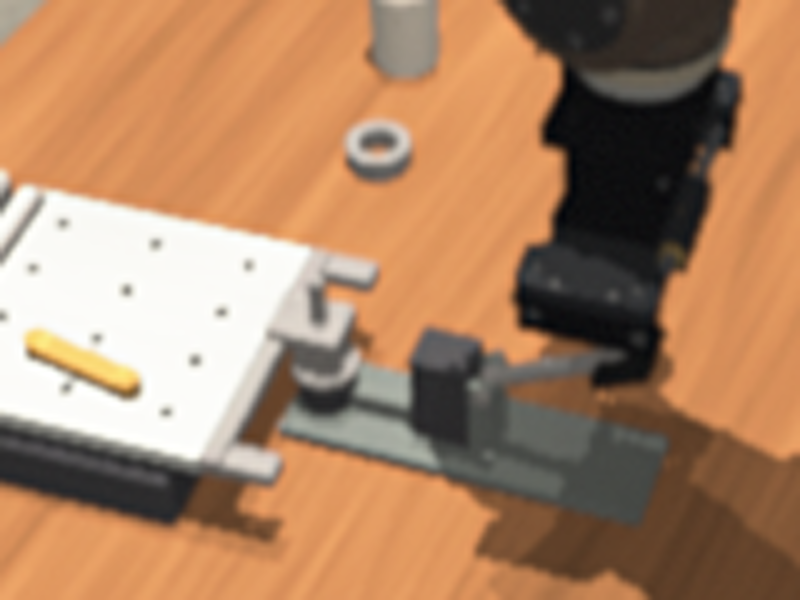

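The plate is down (crop (315,300)), the handle is up and the jack hasn't shifted. Now the final press, stopping just short of the earlier depth.

arm_command --rows '[[[-0.015,0,0.06,0,0,0,-1],[-0.03,0,0.12,0,0,0,-1],[-0.045,0,0.18,0,0,0,-1],[-0.06,0,0.24,0,0,0,-1],[-0.075,0,0.3,0,0,0,-1],[-0.086,0,0.35,0,0,0,-1],[-0.092,0,0.39,0,0,0,-1],[-0.096,0,0.415,0,0,0,-1],[-0.096,0,0.425,0,0,0,-1],[-0.096,0,0.425,0,0,0,-1]]]'

```text
t: 11.47
eef_pos: [436.7, -45.5, 246.2]
tcp_rot: [3.14, -0.005, 0.12]
ft_force: [-1.3, 5.1, 39.5]
opening: 0.004
grip_force: 19.5
```

arm_command --rows '[[[0,0,0,0,0,0,-1],[0,0,0,0,0,0,-1],[0,0,0,0,0,0,-1],[0,0,0,0,0,0,-1],[0,0,0,0,0,0,-1],[0,0,0,0,0,0,-1]]]'

```text
t: 11.97
eef_pos: [436.7, -45.5, 246.4]
tcp_rot: [3.14, -0.005, 0.12]
ft_force: [0.1, 4.4, 36.2]
opening: 0.004
grip_force: 18.1
```

```bash
python3 chk.py pics/side6.png
```

```text
11.9667 [436.66321183 -45.51924455 246.37455885] [ 3.13989183 -0.00500612  0.11981833] [ 0.07603302  4.38367039 36.16774614]
block 125 [-2.5  6.2 73.6] zmax 78.3 [-3.8  5.2 41.3 31.9  0.3]
saddle 86 [69.8 11.6 70.6] zmax 79.8 [74.4 12.8 50.6 27.7 39. ]
pin 65 [ 75.5   2.8 105.7] zmax 129.2 [81.9  1.8 39.4 30.3  7.2]
shoe 211 [77.1  8.  87.3] zmax 104.5 [80.2 -0.1 48.9 39.1 89.3]
base 789 [-41.8  14.4   9.3] zmax 14.8 [-38.7   9.5  73.8 200.8  83.4]
```

View pics/side6.png

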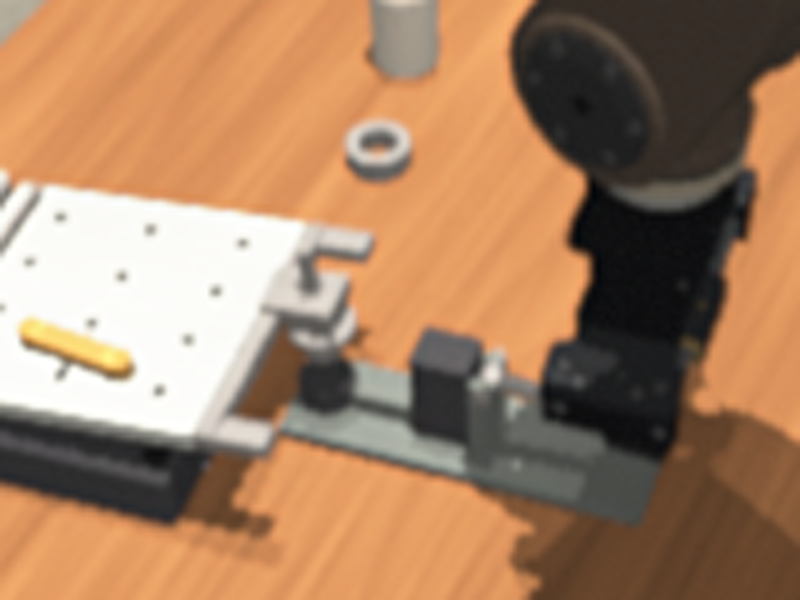

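The plate is raised on the saddle (crop (320,330)) and the handle is held at its stop. I'll ease off a fraction of a millimetre and hand in.

arm_command --rows '[[[0,0,-0.004,0,0,0,-1],[0,0,-0.004,0,0,0,-1],[0,0,-0.004,0,0,0,-1],[0,0,-0.004,0,0,0,-1]]]'

```text
t: 12.35
eef_pos: [436.7, -45.5, 246.7]
tcp_rot: [3.14, -0.005, 0.12]
ft_force: [1.0, 4.1, 30.7]
opening: 0.005
grip_force: 15.0
```

```bash
python3 -c "
from h import *
f=state()['ft_force'];print(f)
if 15<f[2]<40: print(job_done())"
```

```text
[ 0.95511586  4.06217211 30.74591516]
the job is handed in; nothing more can be done
None
```

I handed the job in at about 12.4 s, verdict not shown: the grey jack stands about 3 mm off the lift point, pumped once, with the gripper holding its handle at the stop (about 31 N) and the plate raised about 22 mm. My one over-press was 47 N at the wrist (fingertips on the pad) during the first pump, and nothing else appeared to move.

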